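# Weigh the milling balls and read the dial by mirror

### The job

Pick up the flat-sided cup and pour all six ceramic balls from its spout into the open tub on the balance, then stand the empty cup upright on the bench and let go of it. Then take the mirror's upright steel pin with the fingers and turn the sprung mirror until the bench camera at the other end of the rail sees the balance's dial in the middle of the mirror (the brass needle under the mirror then points at the dial); finish there, still holding the pin steady at that angle, because the mirror springs back if it is let go. Leave the other things on the bench where they are.

Things in the scene. Friction and masses are not known exactly. Their poses are not given: they have to be found in the camera images.
- cup_mid (a point): Centre of the small grey plastic dispensing cup, 29 mm above its underside when standing. Two flat upright parallel sides 58 mm apart (outer faces, normal to its y axis); the gripped part is 56 mm long (along its x) and 58 mm high, open at the top, walls 3 mm. Towards its own -x the front wall leans out 55 degrees from upright as a spout with side cheeks. Its z axis is up through the mouth. About 0.11 kg; sits loose on the bench.
- spout (a point): Middle of the cup's pouring lip: 73 mm towards the cup's -x from cup_mid and 5 mm above it. The balls roll out over it once the cup leans about 40 degrees towards its -x; 55 to 60 degrees empties it.
- ball0_center (a point): Centre of a white ceramic ball, 16 mm across, 14 g; the six balls start on the floor of the cup.
- ball1_center (a point): Centre of a white ceramic ball, 16 mm across, 14 g; the six balls start on the floor of the cup.
- ball2_center (a point): Centre of a white ceramic ball, 16 mm across, 14 g; the six balls start on the floor of the cup.
- ball3_center (a point): Centre of a white ceramic ball, 16 mm across, 14 g; the six balls start on the floor of the cup.
- ball4_center (a point): Centre of a white ceramic ball, 16 mm across, 14 g; the six balls start on the floor of the cup.
- ball5_center (a point): Centre of a white ceramic ball, 16 mm across, 14 g; the six balls start on the floor of the cup.
- tub_in (a point): Centre of the inner floor of the open grey tub fixed on the balance pan, 45 mm above the bench. Inside 120 mm along its x by 110 mm along its y, walls 3 mm, its rim 47 mm above this point. The white balance body under it is 200 by 200 by 34 mm. All is fixed. Axes are those of the balance.
- dial (a point): Centre of the face of the round dial (white face 70 mm across with dark ticks and a needle, grey case 82 mm across), 130 mm above the bench, on a post beside the balance: 156 mm towards the balance's -y from the tub's centre, facing -y. Top of the case is 171 mm above the bench.
- pivot (a point): Centre of the mirror's face, on its upright turning axis, 130 mm above the bench, at the near end of a fixed aluminium rail. Axes of the rail: x points along the rail to the camera's lens, y to its left, z up. They do not turn with the mirror. A small black bench camera at the far end of the rail looks at the mirror; its lens is 257 mm from here along the rail's x, at the same height.
- mirror (a joint): Turn of the mirror about its upright axis, in rad, anticlockwise seen from above: at 0 (its rest, against a stop) the 94 mm square mirror faces the lens squarely; it can turn to 1.3. A spring pulls it back to 0: 0.09 N m at 0 and 0.15 N m more per rad (about 1 to 4 N at the pin). The camera sees the dial in the middle of the mirror when this is half the horizontal angle at pivot from the direction of the lens round to the direction of the dial.
- pin_grip (a point): Grip point of the upright round steel pin that turns the mirror: 12 mm thick, behind the mirror 80 mm from the turning axis (at pivot's -x when the joint is 0, moving towards -y as it turns). This point is 170 mm above the bench; the pin stands free from 130 up to 190 mm. The lever that carries it reaches 130 mm height and the mirror's top edge 177 mm.
- sight: Brass sight needle under the mirror, 130 mm long from the turning axis and 60 mm above the bench, geared to the mirror so that it turns twice as far: it shows where the camera's line of sight goes after the mirror. Origin at pivot; its x axis points along the needle, which is the reflected line, y to its left, z up. The dial is in the middle of the mirror when the needle points at it.
- cup: The same cup; origin in the middle of its underside, same axes as cup_mid.
- beaker: Bystander, not to be moved: low clear glass beaker, 60 mm across, 70 mm tall; origin at the middle of its underside.
- flask: Bystander, not to be moved: clear bottle, 60 mm across, 120 mm tall; origin at the middle of its underside.
- jar: Bystander, not to be moved: squat amber jar with lid, 56 mm across, 70 mm tall; origin at the middle of its underside.
- bottle2: Bystander, not to be moved: amber bottle, 52 mm across, 100 mm tall; origin at the middle of its underside.
- spatula: Bystander, not to be moved: spatula lying flat, 120 mm long; origin at the middle of its underside.

How it is judged (in metres and radians):
On the way, in this order (a step that is already met when the one before it is completed fails the run):
1. all six balls lie in the tub (x of ball0_center in the frame of tub_in between -0.06 and 0.06 m and y of ball0_center in the frame of tub_in between -0.055 and 0.055 m and z of ball0_center in the frame of tub_in between -0.005 and 0.045 m and x of ball1_center in the frame of tub_in between -0.06 and 0.06 m and y of ball1_center in the frame of tub_in between -0.055 and 0.055 m and z of ball1_center in the frame of tub_in between -0.005 and 0.045 m and x of ball2_center in the frame of tub_in between -0.06 and 0.06 m and y of ball2_center in the frame of tub_in between -0.055 and 0.055 m and z of ball2_center in the frame of tub_in between -0.005 and 0.045 m and x of ball3_center in the frame of tub_in between -0.06 and 0.06 m and y of ball3_center in the frame of tub_in between -0.055 and 0.055 m and z of ball3_center in the frame of tub_in between -0.005 and 0.045 m and x of ball4_center in the frame of tub_in between -0.06 and 0.06 m and y of ball4_center in the frame of tub_in between -0.055 and 0.055 m and z of ball4_center in the frame of tub_in between -0.005 and 0.045 m and x of ball5_center in the frame of tub_in between -0.06 and 0.06 m and y of ball5_center in the frame of tub_in between -0.055 and 0.055 m and z of ball5_center in the frame of tub_in between -0.005 and 0.045 m), for 0.2 s.
2. the cup stands upright on the bench, let go (angle between cup_mid's own z axis and vertical below 0.12 rad and height (world z) of cup_mid below 0.039 m and contact force between the fingers and cup below 0.1 N), for 0.2 s.
At the end, for the whole second after the job is handed in: Six balls in the tub; cup upright on the bench (0.12 rad), not touched by fingers; fingers on the pin (over 0.5 N, cup not touching it), mirror still (under 0.05 rad/s), the reflected line of sight within 25 mm sideways of the dial centre (all of step 1 and all of step 2 and contact force between the fingers and mirror_c3 above 0.5 N and contact force between mirror_c3 and cup below 0.1 N and y of dial in the frame of sight between -0.025 and 0.025 m and x of dial in the frame of sight above 0.05 m and velocity of joint mirror between -0.05 and 0.05 rad/s); the arm keeps its last pose, push and grip.
It fails at once if a bystander is moved more than 30 mm (distance of any of beaker, flask, jar, bottle2, spatula from where it was at the start of the episode above 0.03 m).
It also fails if it takes over 62 s, if anything falls off the work surface, if the arm or the gripper's body presses on something with over 40 N, if the wrist force passes 120 N, or if a joint passes its speed limit or range.

### The arm

A 6-joint arm with a two-finger parallel gripper is mounted at the origin on the work surface. World frame = base frame: x ahead of the robot, y to its left, z up, the work surface at z = 0. Lengths are in mm, angles in rad, forces in N, time in s.
With the tool pointing down it reaches from about 250 to 775 mm from the base axis. Payload 8.9 kg.
Tool frame: the origin (TCP) lies at the very end of the fingers, on their centre line; the grasp point (between the pads) lies 19 mm behind it (grip_point_offset is the z of the grasp point in the tool frame, in mm); z points along the fingers, y is the direction in which the jaws open and shut (so a half turn about z gives the same grasp; the last joint's range is limited). The gripper opens to 85 mm and grips with 20 to 120 N. Pads are 22 mm wide; open, the fingers measure 114 mm over their backs; the gripper's body (76 mm by 85 mm) begins 54 mm behind the grasp point. The pads swing forward as they close: fully open they stand 13 mm farther back than shut.
Start: joints at [1.027, 0.291, -0.153, 1.127, 0, 1.431], TCP at [206.757, 482.571, 231.305] pointing down, gripper open.
Joint ranges: [-2.52, 2.52], [-0.91, 1.74], [-1.3, 1.37], [-1.96, 2.02], [-1.52, 1.47], [-3.14, 3.14]. Speed limits (rad/s): [2.22, 2.22, 2.79, 3.14, 3.14, 3.14].

### API

Orientations are given as a rotation vector (axis times angle).
In Python, from cell import read_state, read_camera, job_done, grip_point_offset gives the robot as it stands.
- The arm moves only by the shell command python3 -m crank 'ROWS' [FORCE]. ROWS is JSON, one flat list of numbers, 7 for each row, row after row: the shift along the tool's x, y, z scaled (see below), then the turn, a rotation vector about the tool's x, y, z scaled (see below), then the closure, from 0 (fully open) to 1 (shut). A call has 1 to 12 rows; each row shifts and turns the pose as measured when the row begins, along the tool's axes as they then stand; what a row does not reach is not made up. The controller multiplies each number of a shift by 200 mm and each number of a turn by pi/2 rad. A row lasts 1/8 s, in which the tool goes at most 62.5 mm and 10.7 degrees, less where a joint would pass 70% of its speed; a pose out of reach is approached as far as the arm can. A call with a number of a shift or a turn outside -1 to 1 is refused whole. A call with a gripper value outside its range is refused whole. The fingers move at their own pace and stop on an object; FORCE is the grip in N (left out, the last holds). Time passes only in rows, so rows that do not move let the fingers close. It gives the time, the measured TCP pose, the force and the opening at its end, in the units of the state.
- read_state(): the state, without advancing time (a new reading comes with each control period).
- read_camera(name): name is "scene" or "top" or "wrist"; returns a dict with "image" (384x512x3 uint8, red, green, blue), "depth" (384x512 float32, mm along the optical axis (not along the pixel's ray), 0 where there is no reading), "fx", "fy", "cx", "cy" (pixels), "xyz" and "attitude" of the camera in the world. Camera axes: x right, y down, z forward; pixel columns grow to the right and rows downward; lengths in mm; the calibration is good to about 2 mm. A picture is of the moment at which its call begins.
- job_done(): hands the job in, once; it reports no verdict.
The state is a dict: "time": time; "joints": joint angles; "joint_velocities": joint speeds; "tau": joint torques, N m; "position": TCP position; "eef_rot": TCP orientation; "contact_force": force on the tool from outside, world axes, zero at the start; "moment": the same for the moment, N m; "width": opening from 0.0 (shut) to 1.0 (fully open).
Only numpy, scipy, OpenCV 4.12 (cv2) and the standard library are available. Lean on these libraries where they do the work, as an engineer would, in place of code of your own. Each camera call takes 0.05 s, during which the arm holds its last target.

## Working session

There is one attempt and no reset: what is moved stays moved. The work goes in short steps, Python scripts to look and compute and a shell command to move; the robot and the scene stay as the last step left them, time stands still between calls to the robot, and variables do not carry over. Pictures are saved under pics/ and viewed, and the job is handed in when it is done.

```bash
ls; mkdir -p pics
cat > h.py <<'E'
import numpy as np, cv2
from cell import read_state, read_camera, grip_point_offset
from scipy.spatial.transform import Rotation as R
def att(c):
    a=np.array(c['attitude'],float)
    return a if a.shape==(3,3) else R.from_rotvec(a).as_matrix()
def snap(n,f):
    c=read_camera(n); cv2.imwrite('pics/'+f,c['image'][:,:,::-1]); np.savez('/tmp/'+f+'.npz',**{k:np.array(v) for k,v in c.items()}); return c
def load(f): return dict(np.load('/tmp/'+f+'.npz'))
def pts(c):
    d=c['depth']; v,u=np.mgrid[:384,:512]
    P=np.stack([(u-c['cx'])/c['fx']*d,(v-c['cy'])/c['fy']*d,d],-1)
    return P@att(c).T+np.array(c['xyz'])
E
python3 - <<'E'
from h import *
print(read_state(),grip_point_offset)
for n in ['scene','top']:
    c=snap(n,n+'0.png'); print(n,c['xyz'],c['attitude'],c['fx'],c['cx'],c['cy'])
E
```

```text
pics
{'time': 0.0, 'joints': array([ 1.02665880e+00,  2.91310104e-01, -1.54122899e-01,  1.12670816e+00,
       -9.46348333e-06,  1.43151273e+00]), 'joint_velocities': array([ 0.0011934 ,  0.00062625,  0.00010141, -0.00026606, -0.00015742,
        0.00026865]), 'tau': array([ 9.33620468e-04, -5.37148082e+01,  3.31366074e+01,  1.62884162e-02,
       -2.78681364e-04,  4.20276217e-05]), 'position': array([206.54912007, 482.17978394, 230.71809765]), 'eef_rot': array([-6.31519863e-01, -3.07701280e+00,  1.99502251e-03]), 'contact_force': array([-1.57116638,  0.36153004,  0.61328675]), 'moment': array([-0.00075618, -0.01050335,  0.00705552]), 'width': 1.0008078367189046} -18.700000000000003
scene [1098.01961724  624.38018978 1060.26163214] [-1.05321579 -2.51790637  0.90537237] 472.44185742999616 259.6407213369884 198.19060149148734
top [ 407.21166086   89.29147722 1317.15854631] [-2.16225393  2.15721415 -0.11007171] 470.3398912539674 253.6812875989546 191.7889504920076
```

View pics/scene0.png

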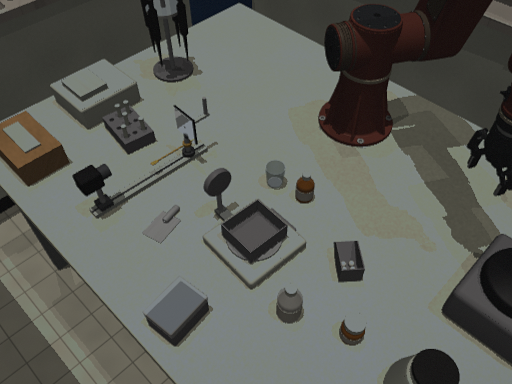

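View pics/top0.png

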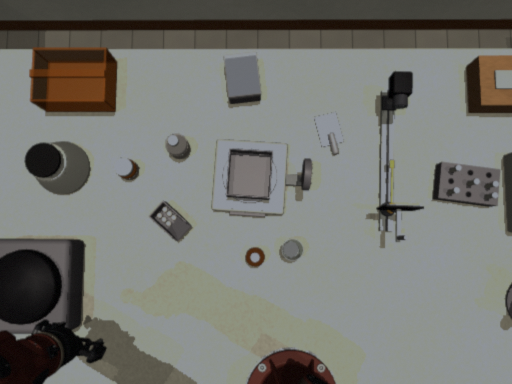

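The top view shows the cup at (171,221), the tub at (249,176), the dial at (306,174), the mirror pivot at about (388,208), the pin at (401,238) and the bench camera at (401,85). I'll zoom in and measure these.

Run:
```python
from h import *
c=load('top0.png'); im=c['image'][:,:,::-1]
a=cv2.resize(im[190:250,140:205],None,fx=6,fy=6,interpolation=cv2.INTER_CUBIC)
b=cv2.resize(im[60:250,365:435],None,fx=3,fy=3,interpolation=cv2.INTER_CUBIC)
s=load('scene0.png')['image'][:,:,::-1]
d=cv2.resize(s[230:290,320:380],None,fx=5,fy=5,interpolation=cv2.INTER_CUBIC)
H=np.zeros((600,800,3),np.uint8)
H[:360,:390]=a; H[:570,400:610]=b; H[362:,:300][:238]=d[:238]
cv2.imwrite('pics/z1.png',H)
P=pts(c)
for n,(u,v) in dict(cup=(171,221),tub=(249,176),bal=(220,150),dialtop=(306,174),dialtop2=(306,185),mir=(388,208),mirR=(415,208),mirL=(380,207),pin=(401,238),cam=(401,85),lens=(401,103),n=(392,165),table=(300,300),jar=(255,257),beak=(291,250),fl=(178,146),b2=(128,168),spat=(332,140)).items(): print(n,P[v,u].round(1))
```

```text
cup [471.5 333.3   0.9]
tub [592.8 114.4  44.4]
bal [666.7 195.3  35.4]
dialtop [580.  -28.7 167.7]
dialtop2 [553.8 -29.4 158.3]
mir [ 498.9 -237.3  133.9]
mirR [ 496.2 -292.7  170.9]
mirL [ 501.8 -218.6  129. ]
pin [ 423.4 -256.   172.3]
cam [ 811.3 -273.8  154.1]
lens [ 765.  -273.1  151.7]
n [ 620.9 -271.5   61.1]
table [ 2.557e+02 -2.610e+01  2.000e-01]
jar [374.7  97.1  93.4]
beak [391.9  -1.8   6.4]
fl [664.9 301.3  97.2]
b2 [609.9 438.9  72.3]
spat [ 698.2 -117.3   22.1]
```

View pics/z1.png

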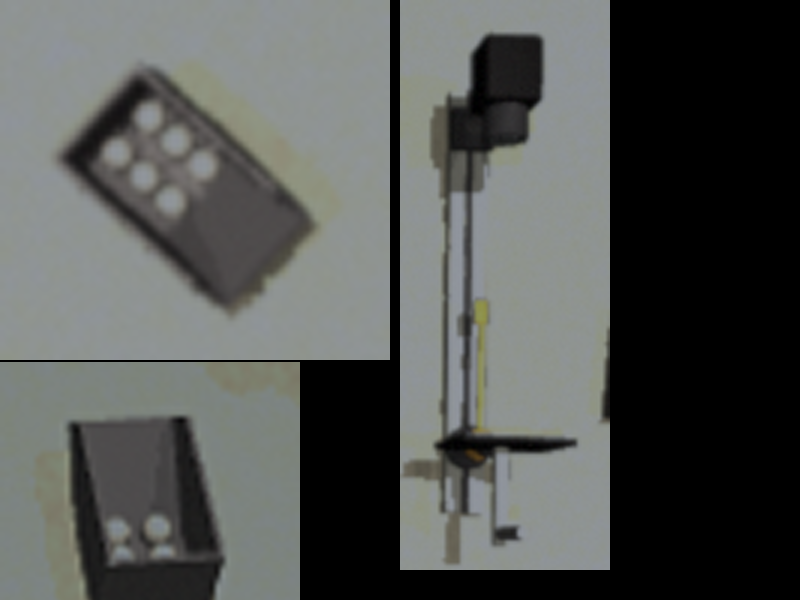

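Run:
```python
from h import *
for f in ['top0.png','scene0.png']:
    c=load(f); P=pts(c).reshape(-1,3); P=P[c['depth'].ravel()>0]
    def box(x0,x1,y0,y1,z0,z1):
        m=(P[:,0]>x0)&(P[:,0]<x1)&(P[:,1]>y0)&(P[:,1]<y1)&(P[:,2]>z0)&(P[:,2]<z1); return P[m]
    def rect(q,n):
        if len(q)<5: print(n,len(q));return
        r=cv2.minAreaRect(q[:,:2].astype(np.float32)); print(f,n,len(q),np.round(r[0],1),np.round(r[1],1),round(r[2],1),'z',np.percentile(q[:,2],[5,50,95]).round(1), cv2.boxPoints(r).round().tolist())
    rect(box(380,580,250,400,50,66),'cuprim')
    rect(box(380,580,250,400,15,66),'cup')
    rect(box(480,720,20,220,85,98),'tubrim')
    rect(box(480,720,0,250,28,40),'balance')
    rect(box(500,680,-70,0,100,180),'dial')
    rect(box(450,540,-340,-180,140,180),'mirror')
    rect(box(450,540,-340,-180,95,180),'mirror2')
    rect(box(380,450,-320,-200,150,200),'pin')
    rect(box(380,450,-320,-200,115,200),'lever')
    rect(box(740,900,-340,-200,110,180),'cam')
    rect(box(500,660,-340,-200,52,68),'needle')
    rect(box(440,740,-340,-200,6,40),'rail')
    rect(box(330,430,60,140,50,120),'jar')
    rect(box(330,450,-60,50,50,120),'beaker')
    rect(box(600,720,250,350,50,140),'flask')
```

```text
top0.png cuprim 124 [474.1 332.4] [91.1 58.7] 48.6 z [51.2 57.3 61.5] [[422.0, 318.0], [466.0, 279.0], [526.0, 347.0], [482.0, 386.0]]
top0.png cup 553 [470.7 328.4] [101.7  58.6] 48.7 z [16.  29.8 59.1] [[415.0, 310.0], [459.0, 271.0], [526.0, 347.0], [482.0, 386.0]]
top0.png tubrim 244 [595.7 113.9] [116.1 127.4] 86.3 z [86.  91.6 96. ] [[528.0, 60.0], [656.0, 52.0], [663.0, 168.0], [536.0, 176.0]]
top0.png balance 2661 [592.1 114. ] [199.1 205.6] 86.4 z [29.6 34.1 38.7] [[483.0, 21.0], [688.0, 8.0], [701.0, 207.0], [496.0, 220.0]]
top0.png dial 300 [585.4 -32.9] [20.7 79.2] 86.8 z [120.8 162.6 172.1] [[545.0, -41.0], [624.0, -45.0], [625.0, -25.0], [546.0, -20.0]]
top0.png mirror 164 [ 501.6 -263.7] [93.5  8.3] 87.3 z [146.6 174.6 179.1] [[495.0, -310.0], [504.0, -311.0], [508.0, -217.0], [500.0, -217.0]]
top0.png mirror2 327 [ 497.8 -266.7] [72.  71.3] 39.5 z [101.5 140.9 178.1] [[447.0, -262.0], [493.0, -317.0], [548.0, -271.0], [503.0, -216.0]]
top0.png pin 43 [ 425.6 -261.1] [10.9 10.1] 83.7 z [155.4 186.5 191.6] [[420.0, -266.0], [430.0, -267.0], [431.0, -256.0], [421.0, -255
[... 2381 characters left out ...]
]]
scene0.png needle 116 [ 567.9 -269.2] [ 25.4 136.4] 83.6 z [55.7 60.2 66. ] [[499.0, -274.0], [634.0, -289.0], [637.0, -264.0], [502.0, -249.0]]
scene0.png rail 1008 [ 591.4 -267.6] [ 44.3 297.2] 87.8 z [ 8.2 14.9 29.9] [[442.0, -284.0], [739.0, -295.0], [741.0, -251.0], [444.0, -240.0]]
scene0.png jar 282 [381.9 102.5] [42.8 47.9] 42.6 z [ 53.2  70.5 100.2] [[350.0, 106.0], [382.0, 70.0], [414.0, 99.0], [381.0, 135.0]]
scene0.png beaker 205 [394.6   0.7] [59.9 58.4] 11.9 z [51.6 61.6 70.3] [[359.0, 23.0], [371.0, -34.0], [430.0, -22.0], [418.0, 35.0]]
scene0.png flask 622 [681.2 316.6] [50.3 59. ] 42.4 z [ 56.2  84.5 119.7] [[643.0, 321.0], [683.0, 278.0], [720.0, 312.0], [680.0, 355.0]]
```

```bash
cat >> h.py <<'E'
def down(head):  # tool down, tool x heading (deg)
    a=np.radians(head); x=np.array([np.cos(a),np.sin(a),0]); z=np.array([0,0,-1.]); return np.stack([x,np.cross(z,x),z],1)
def now():
    s=read_state(); return np.array(s['position']),R.from_rotvec(s['eef_rot']).as_matrix()
def plan(poses,p=None,M=None):
    if p is None: p,M=now()
    for q,N in poses:
        d=M.T@(q-p)/200; w=R.from_matrix(M.T@N).as_rotvec()/(np.pi/2)
        print(np.r_[d,w].round(4).tolist(), 'mm %.0f deg %.1f'%(np.linalg.norm(q-p),np.linalg.norm(w)*90)); p,M=q,N
def interp(q,N,n,p=None,M=None):
    if p is None: p,M=now()
    w=R.from_matrix(M.T@N).as_rotvec()
    return [(p+(q-p)*i/n, M@R.from_rotvec(w*i/n).as_matrix()) for i in range(1,n+1)]
E
python3 - <<'E'
from h import *
plan(interp(np.array([486,346,130.]),down(-131.3),8))
E
```

```text
[-0.1941, -0.0094, 0.063, -0.0001, -0.0001, -0.0999] mm 41 deg 9.0
[-0.1902, -0.0396, 0.063, -0.0001, -0.0001, -0.0999] mm 41 deg 9.0
[-0.1817, -0.0689, 0.063, -0.0001, -0.0001, -0.0999] mm 41 deg 9.0
[-0.1687, -0.0964, 0.063, -0.0001, -0.0001, -0.0999] mm 41 deg 9.0
[-0.1516, -0.1216, 0.063, -0.0001, -0.0001, -0.0999] mm 41 deg 9.0
[-0.1307, -0.1438, 0.063, -0.0001, -0.0001, -0.0999] mm 41 deg 9.0
[-0.1066, -0.1624, 0.063, -0.0001, -0.0001, -0.0999] mm 41 deg 9.0
[-0.0799, -0.1771, 0.063, -0.0001, -0.0001, -0.0999] mm 41 deg 9.0
```

```bash
python3 -m crank '[-0.194,-0.01,0.06,0,0,-0.1,0, -0.19,-0.04,0.06,0,0,-0.1,0, -0.18,-0.07,0.06,0,0,-0.1,0, -0.17,-0.096,0.06,0,0,-0.1,0, -0.15,-0.12,0.06,0,0,-0.1,0, -0.13,-0.144,0.06,0,0,-0.1,0, -0.107,-0.162,0.06,0,0,-0.1,0, -0.08,-0.177,0.06,0,0,-0.1,0, 0,0,0,0,0,0,0]' 50
python3 - <<'E'
from h import *
print(now()[0].round(1))
plan(interp(np.array([486,346,130.]),down(-131.3),2))
snap('wrist','w1.png')
E
```

```text
time: 1.23
position: [494.4, 346.1, 128.5]
eef_rot: [1.357, -2.827, 0.001]
contact_force: [-1.7, 0.1, -0.4]
width: 1.0
[494.4 346.1 128.5]
[0.0133, 0.0163, -0.0037, 0.0006, -0.0017, 0.0144] mm 4 deg 1.3
[0.0136, 0.016, -0.0037, 0.0006, -0.0017, 0.0144] mm 4 deg 1.3
```

View pics/w1.png

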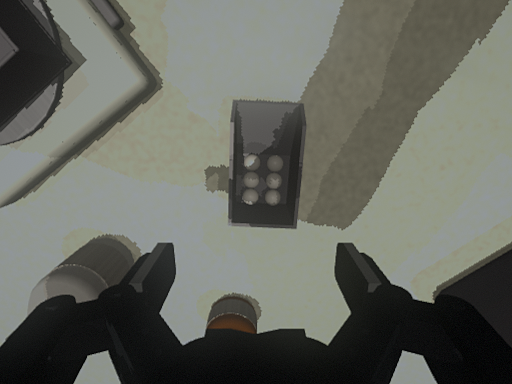

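The wrist view shows the cup at (267,165) with all six balls, between the fingers but offset a little. I'll measure its rim from here.

Run:
```python
from h import *
c=load('w1.png'); P=pts(c)[90:240,215:320].reshape(-1,3)
for lo,hi in [(48,70),(15,70)]:
    q=P[(P[:,2]>lo)&(P[:,2]<hi)]; r=cv2.minAreaRect(q[:,:2].astype(np.float32)); print(len(q),r,cv2.boxPoints(r).round().tolist())
```

```text
1611 ((471.7579040527344, 329.0585021972656), (91.90995025634766, 58.16428756713867), 48.51333999633789) [[420.0, 314.0], [463.0, 275.0], [524.0, 344.0], [480.0, 383.0]]
6327 ((468.5416564941406, 325.4215087890625), (101.62020874023438, 58.16428756713867), 48.51333999633789) [[413.0, 307.0], [457.0, 268.0], [524.0, 344.0], [480.0, 383.0]]
```

Run:
```python
from h import *
plan(interp(np.array([485,344,70.]),down(-131.45),2))
```

```text
[0.0175, 0.0115, 0.1475, 0.0007, -0.0017, 0.0148] mm 30 deg 1.3
[0.0181, 0.0112, 0.1475, 0.0007, -0.0017, 0.0148] mm 30 deg 1.3
```

```bash
python3 -m crank '[0.018,0.0115,0.14,0,0,0.015,0, 0.018,0.011,0.13,0,0,0.015,0, 0,0,0,0,0,0,0]'
python3 - <<'E'
from h import *
print(now()[0].round(1))
plan(interp(np.array([485,344,14.]),down(-131.45),2))
E
```

```text
time: 1.65
position: [482.3, 345.5, 74.9]
eef_rot: [1.282, -2.862, -0.001]
contact_force: [-0.2, -0.5, -0.5]
width: 1.003
[482.3 345.5  74.9]
[-0.0025, -0.0078, 0.1523, 0.0009, -0.0016, -0.0016] mm 30 deg 0.2
[-0.0021, -0.0076, 0.1523, 0.0009, -0.0016, -0.0016] mm 30 deg 0.2
```

```bash
python3 -m crank '[-0.004,-0.009,0.15,0,0,0,0, -0.002,-0.007,0.14,0,0,0,0, 0,0,0,0,0,0,0]'
python3 -c "
from h import *
print(now()[0].round(1));plan(interp(np.array([485,344,14.]),down(-131.45),1))"
```

```text
time: 2.02
position: [485.9, 347.0, 20.1]
eef_rot: [1.285, -2.865, -0.002]
contact_force: [0.1, 0.4, -0.9]
width: 1.0
[485.9 347.   20.1]
[0.0143, -0.0067, 0.0307, 0.0011, -0.0002, -0.0026] mm 7 deg 0.3
```

```bash
python3 -m crank '[0.014,-0.007,0.03,0,0,0,0, 0,0,0,0,0,0,0.3, 0,0,0,0,0,0,1, 0,0,0,0,0,0,1, 0,0,0,0,0,0,1, 0,0,0,0,0,0,1]' 50
python3 -m crank '[0,0,-0.05,0,0,0,1, 0,0,-0.2,0,0,0,1, 0,0,-0.2,0,0,0,1, 0,0,-0.2,0,0,0,1, 0,0,-0.2,0,0,0,1, 0,0,0,0,0,0,1]' 50
python3 - <<'E'
from h import *
print(now()[0].round(1)); snap('wrist','w2.png'); snap('scene','s2.png')
E
```

```text
time: 2.78
position: [486.9, 345.7, 18.6]
eef_rot: [-1.284, 2.862, 0.003]
contact_force: [-0.5, 0.9, -1.8]
width: 0.672
time: 3.52
position: [485.9, 344.7, 196.4]
eef_rot: [-1.284, 2.862, 0.003]
contact_force: [0.1, -0.6, -3.1]
width: 0.673
[485.9 344.7 196.4]
```

View pics/w2.png

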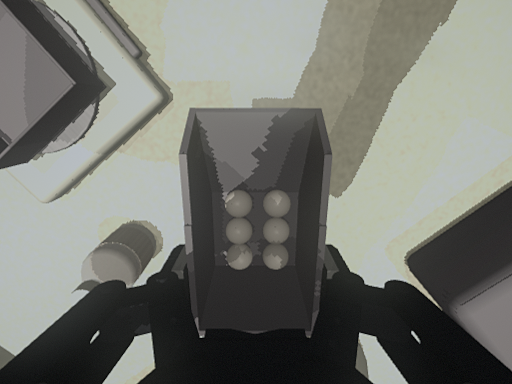

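View pics/s2.png

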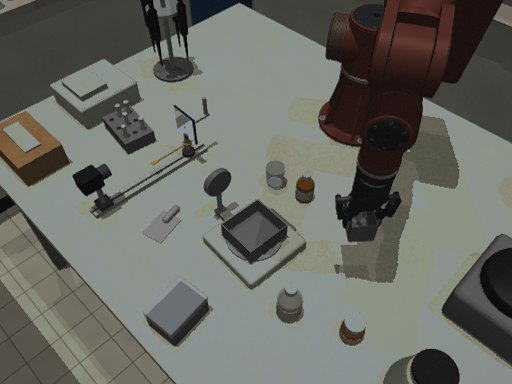

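Cup lifted with all six balls inside. Now I'll check the spout point and plan the carry.

Run:
```python
from h import *
c=load('w2.png'); P=pts(c); p,M=now()
for u,v in [(215,110),(255,112),(255,114),(300,112),(185,160),(325,160),(200,325),(310,325)]: print(u,v,((P[v,u]-p)@M).round(1))
plan(interp(np.array([684,131,190.]),down(-169),10))
```

```text
215 110 [ 74.7 -19.1 -20.7]
255 112 [ 73.9  -1.6 -20.9]
255 114 [ 73.1  -1.6 -21.4]
300 112 [ 74.   17.9 -21.6]
185 160 [ 56.8 -28.3 -41.9]
325 160 [ 57.1  24.8 -43.3]
200 325 [-22.8 -27.7 -40.5]
310 325 [-21.7  24.3 -41.5]
[0.013, -0.1453, 0.0012, 0.0001, -0.0001, 0.0415] mm 29 deg 3.7
[0.0035, -0.1459, 0.0012, 0.0001, -0.0001, 0.0415] mm 29 deg 3.7
[-0.006, -0.1458, 0.0012, 0.0001, -0.0001, 0.0415] mm 29 deg 3.7
[-0.0154, -0.1451, 0.0013, 0.0001, -0.0001, 0.0415] mm 29 deg 3.7
[-0.0249, -0.1438, 0.0013, 0.0001, -0.0001, 0.0415] mm 29 deg 3.7
[-0.0342, -0.1418, 0.0013, 0.0001, -0.0001, 0.0415] mm 29 deg 3.7
[-0.0433, -0.1393, 0.0013, 0.0001, -0.0001, 0.0415] mm 29 deg 3.7
[-0.0523, -0.1362, 0.0014, 0.0001, -0.0001, 0.0415] mm 29 deg 3.7
[-0.0611, -0.1325, 0.0014, 0.0001, -0.0001, 0.0415] mm 29 deg 3.7
[-0.0696, -0.1283, 0.0014, 0.0001, -0.0001, 0.0415] mm 29 deg 3.7
```

```bash
python3 -m crank '[0.013,-0.145,0,0,0,0.042,1, 0.0035,-0.146,0,0,0,0.042,1, -0.006,-0.146,0,0,0,0.042,1, -0.015,-0.145,0,0,0,0.042,1, -0.025,-0.144,0,0,0,0.042,1, -0.034,-0.142,0,0,0,0.042,1, -0.043,-0.139,0,0,0,0.042,1, -0.052,-0.136,0,0,0,0.042,1, -0.061,-0.13,0,0,0,0.042,1, -0.07,-0.125,0,0,0,0.042,1, 0,0,0,0,0,0,1]'
cat >> h.py <<'E'
SP=np.array([75,-1,-18.])
def tilt(head,th): # lean th deg about -tool y
    return down(head)@R.from_rotvec([0,-np.radians(th),0]).as_matrix()
def pour(sp,head,th): N=tilt(head,th); return (np.array(sp,float)-N@SP,N)
def stat():
    p,M=now(); s=p+M@SP; print('tcp',p.round(1),'spout',s.round(1),'lean',np.degrees(np.arccos(-M[2,2])).round(1),'head',np.degrees(np.arctan2(M[1,0],M[0,0])).round(1))
E
python3 - <<'E'
from h import *
stat()
plan([pour([610,117,200-8*i],-169,6*i) for i in range(1,6)])
E
```

```text
time: 5.0
position: [675.8, 120.3, 170.2]
eef_rot: [0.253, -3.097, 0.005]
contact_force: [-0.1, 1.0, -2.0]
width: 0.673
tcp [675.8 120.3 170.2] spout [602.6 107.3 190.7] lean 1.9 head -170.7
[-0.0525, 0.0531, -0.0606, -0.0009, -0.0882, -0.0184] mm 19 deg 8.1
[-0.0032, -0.0, 0.0001, -0.0, -0.0667, 0.0] mm 1 deg 6.0
[0.001, -0.0, -0.0006, -0.0, -0.0667, -0.0] mm 0 deg 6.0
[0.005, 0.0, -0.0016, -0.0, -0.0667, -0.0] mm 1 deg 6.0
[0.0089, -0.0, -0.0031, 0.0, -0.0667, -0.0] mm 2 deg 6.0
```

```bash
python3 -m crank '[-0.052,0.05,-0.06,0,-0.07,-0.018,1, -0.003,0,0,0,-0.067,0,1, 0,0,0,0,-0.067,0,1, 0.005,0,0,0,-0.067,0,1, 0.009,0,-0.003,0,-0.067,0,1, 0,0,0,0,0,0,1]'
python3 - <<'E'
from h import *
stat()
plan([pour([610,117,150-12*i],-169,26+3*i) for i in range(1,4)])
E
```

```text
time: 5.75
position: [672.2, 135.0, 170.2]
eef_rot: [-0.264, 2.637, 0.069]
contact_force: [0.0, -1.0, -1.6]
width: 0.669
tcp [672.2 135.  170.2] spout [599.3 119.2 150.6] lean 28.3 head -168.6
[-0.0156, -0.0245, 0.0743, 0.0034, -0.0082, 0.004] mm 16 deg 0.9
[0.0249, 0.0, 0.0327, -0.0, -0.0333, -0.0] mm 8 deg 3.0
[0.0276, -0.0, 0.0311, -0.0, -0.0333, -0.0] mm 8 deg 3.0
```

```bash
python3 -m crank '[-0.015,-0.012,0.07,0,-0.01,0,1, 0.02,0,0.033,0,-0.033,0,1, 0.025,0,0.031,0,-0.033,0,1, 0,0,0,0,0,0,1]'
python3 - <<'E'
from h import *
stat()
snap('scene','s3.png')
plan([pour([609,117,112],-169,37+2.5*i) for i in range(1,11)])
E
```

```text
time: 6.25
position: [683.5, 136.2, 143.4]
eef_rot: [-0.257, 2.523, 0.083]
contact_force: [-0.4, 0.0, -2.4]
width: 0.672
tcp [683.5 136.2 143.4] spout [613.3 120.7 115.4] lean 34.8 head -168.4
[0.0326, -0.0165, -0.0295, 0.005, -0.0506, 0.0052] mm 9 deg 4.6
[-0.0036, 0.0, -0.0164, -0.0, -0.0278, -0.0] mm 3 deg 2.5
[-0.0036, 0.0, -0.0164, -0.0, -0.0278, -0.0] mm 3 deg 2.5
[-0.0036, -0.0, -0.0164, 0.0, -0.0278, 0.0] mm 3 deg 2.5
[-0.0036, -0.0, -0.0164, 0.0, -0.0278, 0.0] mm 3 deg 2.5
[-0.0036, 0.0, -0.0164, -0.0, -0.0278, -0.0] mm 3 deg 2.5
[-0.0036, 0.0, -0.0164, -0.0, -0.0278, 0.0] mm 3 deg 2.5
[-0.0036, -0.0, -0.0164, 0.0, -0.0278, 0.0] mm 3 deg 2.5
[-0.0036, 0.0, -0.0164, -0.0, -0.0278, -0.0] mm 3 deg 2.5
[-0.0036, -0.0, -0.0164, 0.0, -0.0278, 0.0] mm 3 deg 2.5
```

View pics/s3.png

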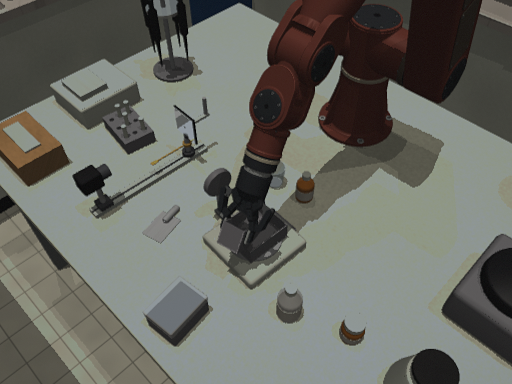

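The cup leans 35 degrees with its spout over the tub near (250,235), and nothing is touching. Pouring slowly now.

```bash
python3 -m crank '[0.02,-0.012,-0.029,0,-0.04,0,1, -0.003,0,-0.016,0,-0.028,0,1, -0.003,0,-0.016,0,-0.028,0,1, -0.003,0,-0.016,0,-0.028,0,1, -0.003,0,-0.016,0,-0.028,0,1, 0,0,0,0,0,0,1]'
python3 - <<'E'
from h import *
stat()
snap('wrist','w4.png')
th=45
plan([pour([607,117,108],-169,47+2.5*i) for i in range(1,6)])
E
```

```text
time: 7.05
position: [682.1, 132.4, 165.0]
eef_rot: [-0.234, 2.276, 0.106]
contact_force: [-0.4, 0.6, -0.8]
width: 0.674
tcp [682.1 132.4 165. ] spout [620.8 118.6 120.1] lean 49.0 head -168.2
[0.0955, 0.0027, -0.0161, 0.0059, -0.0048, 0.0058] mm 19 deg 0.9
[-0.0036, 0.0, -0.0164, -0.0, -0.0278, -0.0] mm 3 deg 2.5
[-0.0036, 0.0, -0.0164, -0.0, -0.0278, 0.0] mm 3 deg 2.5
[-0.0036, -0.0, -0.0164, 0.0, -0.0278, 0.0] mm 3 deg 2.5
[-0.0036, 0.0, -0.0164, -0.0, -0.0278, -0.0] mm 3 deg 2.5
```

View pics/w4.png

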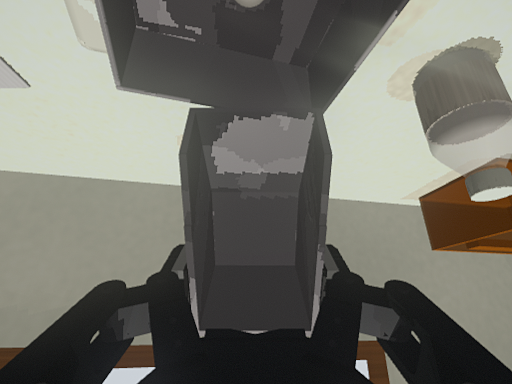

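The cup is already empty, and one ball shows in the tub at (250,3). I'll back the cup off and count the balls from above.

```bash
python3 -m crank '[-0.05,0,-0.2,0,0,0,1, -0.1,0,-0.1,0,0.08,0,1, -0.1,0,-0.05,0,0.1,0,1, -0.1,0,0,0,0.1,0,1, -0.05,0,0,0,0.1,0,1, 0,0,0,0,0.1,0,1, 0,0,0,0,0,0,1]'
python3 - <<'E'
from h import *
stat()
c=snap('top','t5.png'); im=c['image'][:,:,::-1]
s=snap('scene','s5.png')['image'][:,:,::-1]
a=cv2.resize(im[120:240,200:320],None,fx=3.3,fy=3.3); b=cv2.resize(s[180:300,180:320],None,fx=2.8,fy=2.8)
H=np.zeros((400,800,3),np.uint8);H[:396,:396]=a;H[:336,400:792]=b;cv2.imwrite('pics/z5.png',H)
E
```

```text
time: 7.98
position: [693.0, 133.5, 255.5]
eef_rot: [-0.301, 2.924, 0.029]
contact_force: [0.7, -0.0, -1.1]
width: 0.672
tcp [693.  133.5 255.5] spout [617.7 116.8 258. ] lean 11.6 head -168.2
```

View pics/z5.png

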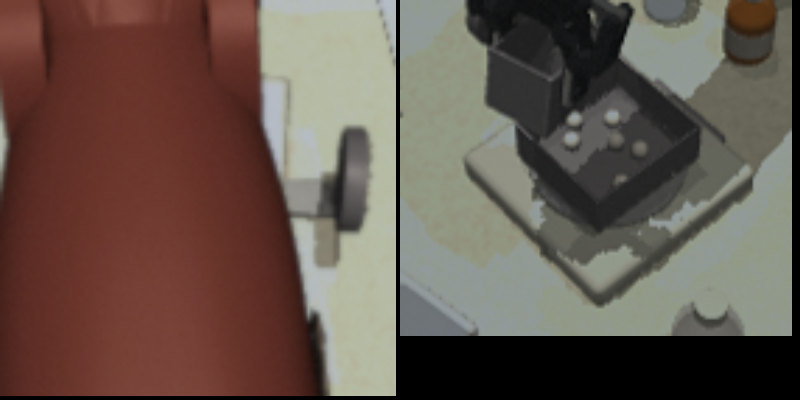

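All six balls are in the tub, at crop positions (575,118), (612,116), (572,139), (616,141), (640,149) and (620,181). Next, return the cup to its old spot.

Run:
```python
from h import *
plan(interp(np.array([486,346,140.]),down(-131.5),9))
```

```text
[0.0988, 0.1389, 0.0444, -0.0048, 0.0141, -0.0452] mm 35 deg 4.3
[0.0877, 0.1452, 0.0476, -0.0048, 0.0141, -0.0452] mm 35 deg 4.3
[0.0761, 0.1506, 0.0505, -0.0048, 0.0141, -0.0452] mm 35 deg 4.3
[0.064, 0.1552, 0.0532, -0.0048, 0.0141, -0.0452] mm 35 deg 4.3
[0.0517, 0.1589, 0.0556, -0.0048, 0.0141, -0.0452] mm 35 deg 4.3
[0.039, 0.1617, 0.0578, -0.0048, 0.0141, -0.0452] mm 35 deg 4.3
[0.0262, 0.1636, 0.0598, -0.0048, 0.0141, -0.0452] mm 35 deg 4.3
[0.0132, 0.1645, 0.0614, -0.0048, 0.0141, -0.0452] mm 35 deg 4.3
[0.0001, 0.1646, 0.0628, -0.0048, 0.0141, -0.0452] mm 35 deg 4.3
```

```bash
python3 -m crank '[0.099,0.139,0.044,-0.005,0.014,-0.045,1, 0.088,0.145,0.047,-0.005,0.014,-0.045,1, 0.076,0.15,0.05,-0.005,0.014,-0.045,1, 0.064,0.155,0.053,-0.005,0.014,-0.045,1, 0.052,0.159,0.055,-0.005,0.014,-0.045,1, 0.039,0.162,0.058,-0.005,0.014,-0.045,1, 0.026,0.164,0.06,-0.005,0.014,-0.045,1, 0.013,0.165,0.061,-0.005,0.014,-0.045,1, 0,0.165,0.06,-0.005,0.014,-0.045,1, 0,0,0,0,0,0,1]'
python3 - <<'E'
from h import *
stat(); plan(interp(np.array([486,346,60.]),down(-131.5),3))
E
```

```text
time: 9.32
position: [467.3, 346.6, 140.5]
eef_rot: [-1.305, 2.832, 0.003]
contact_force: [0.3, 0.1, -1.0]
width: 0.674
tcp [467.3 346.6 140.5] spout [418.9 288.8 156.9] lean 1.4 head -130.5
[-0.0165, -0.0234, 0.1348, -0.0016, 0.0047, 0.0036] mm 28 deg 0.6
[-0.0176, -0.0236, 0.1346, -0.0016, 0.0047, 0.0036] mm 28 deg 0.6
[-0.0188, -0.0239, 0.1344, -0.0016, 0.0047, 0.0036] mm 28 deg 0.6
```

```bash
python3 -m crank '[-0.017,-0.023,0.135,0,0.005,0,1, -0.018,-0.024,0.135,0,0.005,0,1, -0.018,-0.024,0.13,0,0.004,0,1, 0,0,0,0,0,0,1]'
python3 - <<'E'
from h import *
stat(); plan(interp(np.array([486,346,22.]),down(-131.5),2))
E
```

```text
time: 9.82
position: [486.9, 343.5, 63.1]
eef_rot: [-1.302, 2.841, -0.01]
contact_force: [-0.6, 0.1, -1.7]
width: 0.672
tcp [486.9 343.5  63.1] spout [438.4 286.   80.2] lean 1.0 head -130.8
[-0.002, 0.0072, 0.1028, -0.0041, 0.004, 0.0041] mm 21 deg 0.6
[-0.0026, 0.0066, 0.1028, -0.0041, 0.004, 0.0041] mm 21 deg 0.6
```

```bash
python3 -m crank '[-0.002,0,0.1,-0.004,0.004,0,1, 0,0,0.1,-0.004,0.004,0,1, 0,0,0,0,0,0,1]'
python3 -c "
from h import *
stat()"
```

```text
time: 10.2
position: [488.5, 343.5, 23.3]
eef_rot: [-1.305, 2.854, 0.001]
contact_force: [-0.2, 0.3, -0.6]
width: 0.671
tcp [488.5 343.5  23.3] spout [440.1 286.1  41. ] lean 0.2 head -130.8
```

```bash
python3 -m crank '[0,0,0.012,0,0,0,1, 0,0,0.012,0,0,0,1, 0,0,0,0,0,0,1]'
python3 -c "
from h import *
stat();print(read_state()['contact_force'])"
```

```text
time: 10.58
position: [489.0, 343.9, 18.9]
eef_rot: [-1.305, 2.852, 0.001]
contact_force: [0.3, -0.1, -0.9]
width: 0.676
tcp [489.  343.9  18.9] spout [440.6 286.5  36.5] lean 0.3 head -130.8
[ 0.33638825 -0.07781475 -0.92096948]
```

```bash
python3 -m crank '[0,0,0.003,0,0,0,0.6, 0,0,0,0,0,0,0, 0,0,0,0,0,0,0, 0,0,0,0,0,0,0, 0,0,0,0,0,0,0, 0,0,-0.05,0,0,0,0, 0,0,-0.15,0,0,0,0, 0,0,-0.3,0,0,0,0, 0,0,-0.3,0,0,0,0, 0,0,-0.3,0,0,0,0, 0,0,0,0,0,0,0]'
python3 - <<'E'
from h import *
stat(); snap('wrist','w6.png')
E
```

```text
time: 11.95
position: [487.9, 343.4, 249.6]
eef_rot: [-1.304, 2.849, 0.001]
contact_force: [0.5, 0.3, -0.3]
width: 1.0
tcp [487.9 343.4 249.6] spout [439.5 285.9 267. ] lean 0.5 head -130.8
```

View pics/w6.png

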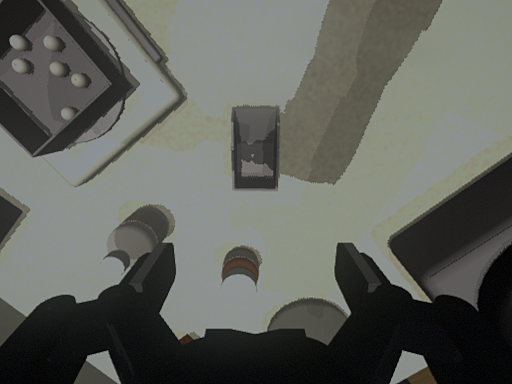

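The cup stands upright and empty at (256,148), and the six balls sit in the tub at upper left. Now to the pin.

Run:
```python
from h import *
plan(interp(np.array([425.5,-261,255.]),down(177.4),12))
```

```text
[0.2071, -0.1451, -0.004, 0.0, 0.0002, 0.0479] mm 51 deg 4.3
[0.1956, -0.1603, -0.0039, 0.0, 0.0002, 0.0479] mm 51 deg 4.3
[0.183, -0.1746, -0.0038, 0.0, 0.0002, 0.0479] mm 51 deg 4.3
[0.1693, -0.1878, -0.0038, 0.0, 0.0002, 0.0479] mm 51 deg 4.3
[0.1547, -0.2, -0.0037, 0.0, 0.0002, 0.0479] mm 51 deg 4.3
[0.1392, -0.2111, -0.0036, 0.0, 0.0002, 0.0479] mm 51 deg 4.3
[0.1229, -0.221, -0.0036, 0.0, 0.0002, 0.0479] mm 51 deg 4.3
[0.106, -0.2296, -0.0035, 0.0, 0.0002, 0.0479] mm 51 deg 4.3
[0.0884, -0.2369, -0.0035, 0.0, 0.0002, 0.0479] mm 51 deg 4.3
[0.0703, -0.2429, -0.0034, 0.0, 0.0002, 0.0479] mm 51 deg 4.3
[0.0518, -0.2475, -0.0034, 0.0, 0.0002, 0.0479] mm 51 deg 4.3
[0.0331, -0.2507, -0.0034, 0.0, 0.0002, 0.0479] mm 51 deg 4.3
```

```bash
python3 -m crank '[0.207,-0.145,-0.006,0,0,0.048,0, 0.195,-0.16,-0.006,0,0,0.048,0, 0.183,-0.175,-0.006,0,0,0.048,0, 0.17,-0.188,-0.006,0,0,0.048,0, 0.155,-0.2,-0.006,0,0,0.048,0, 0.14,-0.21,-0.006,0,0,0.048,0, 0.123,-0.22,-0.006,0,0,0.048,0, 0.106,-0.23,-0.006,0,0,0.048,0, 0.088,-0.237,-0.006,0,0,0.048,0, 0.07,-0.243,-0.006,0,0,0.048,0]'
python3 - <<'E'
from h import *
stat(); plan(interp(np.array([425.5,-261,255.]),down(177.4),3))
E
```

```text
time: 13.25
position: [421.4, -171.3, 248.9]
eef_rot: [0.135, -3.127, -0.006]
contact_force: [1.3, -0.5, -0.2]
width: 1.0
tcp [ 421.4 -171.3  248.9] spout [ 346.9 -178.8  267.7] lean 0.7 head -175.1
[0.0061, -0.1494, -0.0108, 0.0008, -0.0025, 0.0279] mm 30 deg 2.5
[-0.0005, -0.1496, -0.0106, 0.0008, -0.0025, 0.0279] mm 30 deg 2.5
[-0.0071, -0.1494, -0.0104, 0.0008, -0.0025, 0.0279] mm 30 deg 2.5
```

```bash
python3 -m crank '[0.006,-0.145,-0.011,0,-0.002,0.028,0, 0,-0.14,-0.01,0,-0.002,0.028,0, -0.006,-0.12,-0.01,0,-0.002,0.026,0, 0,0,0,0,0,0,0]'
python3 - <<'E'
from h import *
stat(); c=snap('wrist','w7.png')
P=pts(c); q=P.reshape(-1,3); m=(abs(q[:,0]-425)<25)&(abs(q[:,1]+261)<30)
for lo,hi in [(180,196),(150,185)]:
    k=m&(q[:,2]>lo)&(q[:,2]<hi); print(k.sum(), q[k].mean(0).round(1), q[k].min(0).round(1), q[k].max(0).round(1)); 
k=(abs(q[:,0]-505)<30)&(abs(q[:,1]+264)<70)&(q[:,2]>168)&(q[:,2]<183); print('mirror',k.sum(),cv2.minAreaRect(q[k][:,:2].astype(np.float32)))
plan(interp(np.array([425.5,-261,200.]),down(177.4),2))
E
```

```text
time: 13.75
position: [420.9, -256.4, 250.4]
eef_rot: [-0.084, -3.131, -0.013]
contact_force: [-0.2, 0.9, 0.2]
width: 1.002
tcp [ 420.9 -256.4  250.4] spout [ 346.1 -253.6  269.2] lean 0.7 head 176.9
214 [ 421.7 -264.7  188.7] [ 417.  -270.3  180. ] [ 428.7 -259.1  191.8]
171 [ 418.6 -264.3  169.1] [ 416.9 -270.8  150.2] [ 423. -259.  185.]
mirror 1066 ((498.2823791503906, -267.8375244140625), (93.74642181396484, 9.608954429626465), 88.3351821899414)
[-0.0138, -0.0143, 0.1257, 0.0027, -0.0032, -0.0022] mm 25 deg 0.4
[-0.0131, -0.0138, 0.1258, 0.0027, -0.0032, -0.0022] mm 25 deg 0.4
```

View pics/w7.png

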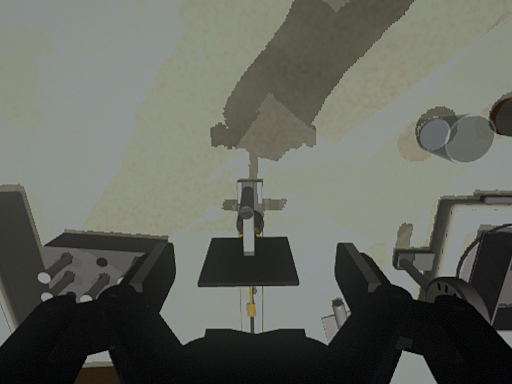

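The wrist view shows the pin at (246,195) and the mirror's top edge at (248,260), with both jaws straddling the pin. Lowering now.

```bash
python3 -m crank '[-0.013,-0.018,0.125,0.003,-0.003,0,0, -0.004,-0.014,0.125,0.003,-0.003,0,0, 0,0,0,0,0,0,0]' 30
python3 - <<'E'
from h import *
stat(); plan(interp(np.array([424.5,-262.5,153.]),down(177.4),2))
E
```

```text
time: 14.18
position: [422.6, -258.0, 198.1]
eef_rot: [-0.075, -3.138, -0.003]
contact_force: [0.1, -0.3, 0.5]
width: 1.001
tcp [ 422.6 -258.   198.1] spout [ 347.6 -255.4  216.3] lean 0.2 head 177.2
[-0.0057, -0.0112, 0.1127, 0.0005, -0.0008, -0.0009] mm 23 deg 0.1
[-0.0055, -0.0111, 0.1127, 0.0005, -0.0008, -0.0009] mm 23 deg 0.1
```

```bash
python3 -m crank '[-0.008,-0.015,0.113,0,0,0,0, -0.006,-0.015,0.11,0,0,0,0, 0,0,0,0,0,0,0]' 30
python3 - <<'E'
from h import *
stat(); plan(interp(np.array([424.5,-262.5,153.]),down(177.4),1))
E
```

```text
time: 14.55
position: [425.8, -262.1, 155.1]
eef_rot: [-0.07, -3.139, -0.003]
contact_force: [-0.1, -0.3, -0.1]
width: 0.999
tcp [ 425.8 -262.1  155.1] spout [ 350.9 -259.8  173.2] lean 0.1 head 177.5
[0.0064, -0.0021, 0.0103, 0.001, -0.0011, 0.0006] mm 2 deg 0.1
```

```bash
python3 -m crank '[0,0,0.005,0,0,0,0.5, 0,0,0,0,0,0,1, 0,0,0,0,0,0,1, 0,0,0,0,0,0,1, 0,0,0,0,0,0,1, 0,0,0,0,0,0,1]' 30
python3 - <<'E'
from h import *
stat(); print(read_state()['contact_force'],read_state()['width']); snap('wrist','w8.png'); snap('scene','s8.png')
E
```

```text
time: 15.3
position: [427.1, -263.0, 157.5]
eef_rot: [0.069, 3.139, -0.003]
contact_force: [1.1, -0.4, -1.3]
width: 0.129
tcp [ 427.1 -263.   157.5] spout [ 352.1 -260.7  175.4] lean 0.1 head 177.5
[ 1.07548057 -0.42863226 -1.30183504] 0.12920989296650515
```

View pics/w8.png

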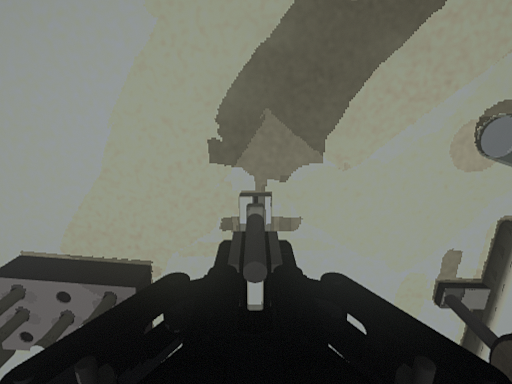

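View pics/s8.png

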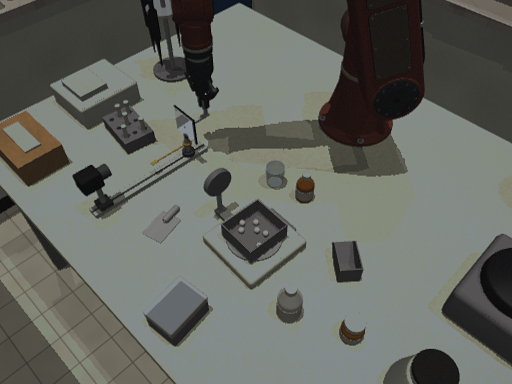

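The scene view shows the fingers on the pin at (205,108), the cup standing at (347,262), and the balls in the tub. The opening of about 11 mm fits the 12 mm pin. Turning now.

```bash
python3 -m crank '[-0.001,-0.031,0,0,0,-0.05,1, -0.001,-0.031,0,0,0,-0.05,1, -0.001,-0.031,0,0,0,-0.05,1, -0.001,-0.031,0,0,0,-0.05,1, 0,0,0,0,0,0,1]'
cat >> h.py <<'E'
def arc(target,n,piv=np.array([504.5,-265.5]),r=78.,z=157.):
    p,M=now(); a0=np.degrees(np.arctan2(p[1]-piv[1],p[0]-piv[0]))%360; a1=177.4+target
    print('angle now',a0-177.4,'r',np.linalg.norm(p[:2]-piv),'head',np.degrees(np.arctan2(M[1,0],M[0,0]))%360-177.4)
    out=[]
    for i in range(1,n+1):
        a=np.radians(a0+(a1-a0)*i/n); out.append((np.array([*(piv+r*np.array([np.cos(a),np.sin(a)])),z]),down(np.degrees(a))))
    plan(out)
E
python3 - <<'E'
from h import *
stat(); s=read_state(); print(s['contact_force'],s['width']); arc(36.3,5)
E
```

```text
time: 16.02
position: [429.5, -285.8, 157.5]
eef_rot: [-0.438, 3.109, 0.004]
contact_force: [-0.6, -0.1, 0.5]
width: 0.129
tcp [ 429.5 -285.8  157.5] spout [ 357.7 -307.5  175.4] lean 0.2 head -164.0
[-0.64461834 -0.06857804  0.51050336] 0.12905217642563782
angle now 17.753560890367083 r 77.67246356299056 head 18.63570583673311
[0.0012, -0.0252, 0.0024, 0.0014, 0.0012, -0.0314] mm 5 deg 2.8
[-0.0008, -0.0252, 0.0, 0.0, 0.0, -0.0412] mm 5 deg 3.7
[-0.0008, -0.0252, 0.0, 0.0, 0.0, -0.0412] mm 5 deg 3.7
[-0.0008, -0.0252, 0.0, 0.0, 0.0, -0.0412] mm 5 deg 3.7
[-0.0008, -0.0252, 0.0, 0.0, 0.0, -0.0412] mm 5 deg 3.7
```

```bash
python3 -m crank '[0,-0.026,0,0,0,-0.035,1, -0.001,-0.026,0,0,0,-0.041,1, -0.001,-0.026,0,0,0,-0.041,1, -0.001,-0.025,0,0,0,-0.041,1, -0.001,-0.025,0,0,0,-0.041,1, 0,0,0,0,0,0,1]'
python3 - <<'E'
from h import *
stat(); s=read_state(); print(s['contact_force'],s['width']); arc(36.3,1)
c=snap('top','t9.png'); cc=snap('scene','s9.png')
for f in (c,cc):
    q=pts(f).reshape(-1,3)
    k=(abs(q[:,0]-530)<100)&(abs(q[:,1]+200)<120)&(q[:,2]>54)&(q[:,2]<67)
    r=q[k]; print(k.sum(), cv2.minAreaRect(r[:,:2].astype(np.float32)) if k.sum()>5 else '')
a=cv2.resize(c['image'][80:270,280:440,::-1],None,fx=3,fy=3); b=cv2.resize(cc['image'][80:240,60:260,::-1],None,fx=1.5,fy=1.5)
H=np.zeros((580,800,3),np.uint8);H[:570,:480]=a;H[:240,482:782]=b;cv2.imwrite('pics/z9.png',H)
E
```

```text
time: 16.77
position: [438.7, -307.0, 157.5]
eef_rot: [0.912, -3.006, -0.008]
contact_force: [-1.4, -0.6, 1.6]
width: 0.128
tcp [ 438.7 -307.   157.5] spout [ 376.9 -349.6  175.4] lean 0.3 head -146.2
[-1.38755113 -0.57956597  1.60331927] 0.1283609092369236
angle now 34.83493512187519 r 77.79032511206549 head 36.357069691809386
[0.0012, -0.01, 0.0024, 0.0032, 0.0008, 0.0006] mm 2 deg 0.3
125 ((528.2178955078125, -204.4251251220703), (131.75457763671875, 25.017024993896484), 70.37215423583984)
103 ((526.7510375976562, -207.89822387695312), (142.67636108398438, 24.743240356445312), 69.5264663696289)
```

View pics/z9.png

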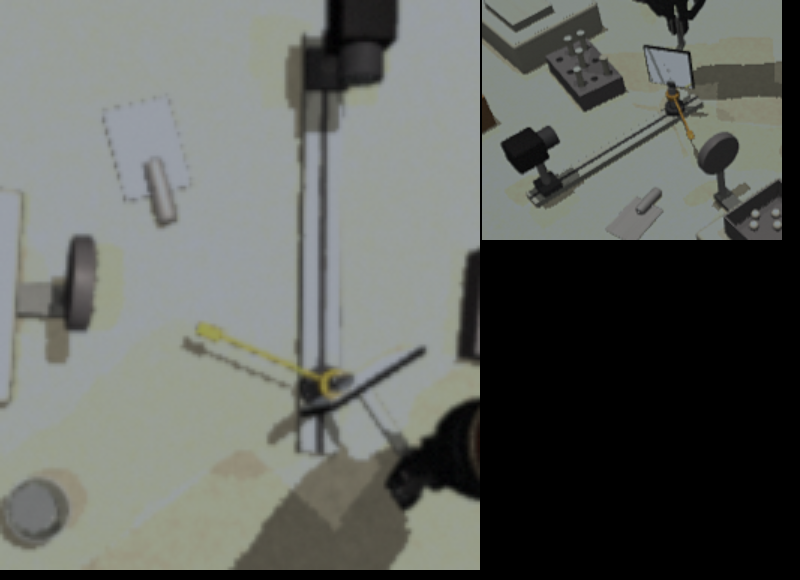

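The needle runs from the pivot at (335,383) to (208,330), pointing roughly at the dial at (82,285). I'll fit its line and compare it with the dial centre.

```bash
cat > nd.py <<'E'
from h import *
import sys
for f in sys.argv[1:]:
    c=load(f); P=pts(c); h=cv2.cvtColor(c['image'],cv2.COLOR_RGB2HSV)
    m=(h[...,1]>110)&(h[...,0]>10)&(h[...,0]<35)&(abs(P[...,0]-530)<80)&(P[...,1]>-270)&(P[...,1]<-120)
    v,u=np.nonzero(m)
    # intersect pixel rays with z=60 plane
    D=np.stack([(u-c['cx'])/c['fx'],(v-c['cy'])/c['fy'],np.ones(len(u))],1)@att(c).T; o=np.array(c['xyz'])
    q=(o+D*((60-o[2])/D[:,2])[:,None])[:,:2]
    q=q[(q[:,1]>-235)]
    vx,vy,x0,y0=cv2.fitLine(q.astype(np.float32),cv2.DIST_HUBER,0,.01,.01).ravel()
    if vy<0: vx,vy=-vx,-vy
    tip=q[np.argmax(q[:,1])]
    for d in ([586,-42],):
        e=np.array(d)-[x0,y0]; print(f,len(q),'ang',np.degrees(np.arctan2(vy,vx)).round(2),'dial y in sight (line fit)',(vx*e[1]-vy*e[0]).round(1),
          'pivot off',(vx*(-265-y0)-vy*(504.5-x0)).round(1),'tip',tip.round(1),'ang piv-centroid',np.degrees(np.arctan2(q[:,1].mean()+265,q[:,0].mean()-504.5)).round(2))
E
python3 nd.py t9.png s9.png
```

```text
t9.png 24 ang 66.49 dial y in sight (line fit) 14.3 pivot off 0.1 tip [ 552.9 -146.6] ang piv-centroid 66.48
s9.png 52 ang 66.03 dial y in sight (line fit) 15.7 pivot off -0.4 tip [ 557.7 -147. ] ang piv-centroid 66.3
```

The needle is at about 66.3° and the dial is at 69.9°, so the mirror needs about 1.8° more.

```bash
python3 -m crank '[0,-0.012,0,0,0,0,1, 0,0,0,0,0,0,1, 0,0,0,0,0,0,1]'
python3 - <<'E'
from h import *
stat(); arc(36.3,1); snap('top','t10.png'); snap('scene','s10.png')
E
python3 nd.py t10.png s10.png
```

```text
time: 17.25
position: [439.4, -308.0, 157.5]
eef_rot: [0.908, -3.006, -0.01]
contact_force: [-2.8, 1.3, 1.1]
width: 0.13
tcp [ 439.4 -308.   157.5] spout [ 377.5 -350.5  175.4] lean 0.4 head -146.4
angle now 35.746181407434364 r 77.80564657110888 head 36.21371880987891
[0.001, -0.0038, 0.0025, 0.0041, 0.0006, -0.001] mm 1 deg 0.4
t10.png 15 ang 69.18 dial y in sight (line fit) 4.7 pivot off 1.6 tip [ 547.5 -146.5] ang piv-centroid 68.29
s10.png 53 ang 68.58 dial y in sight (line fit) 5.4 pivot off -0.2 tip [ 549.  -143.8] ang piv-centroid 68.61
```

```bash
python3 -m crank '[0,-0.008,0,0,0,0,1, 0,0,0,0,0,0,1, 0,0,0,0,0,0,1, 0,0,0,0,0,0,1]'
python3 - <<'E'
from h import *
stat(); arc(36.3,1); snap('top','t11.png'); snap('scene','s11.png'); 
c=load('t11.png'); cv2.imwrite('pics/t11.png',c['image'][:,:,::-1])
E
python3 nd.py t11.png s11.png
```

```text
time: 17.85
position: [440.0, -309.1, 157.5]
eef_rot: [0.909, -3.006, -0.011]
contact_force: [-3.4, 1.0, 2.7]
width: 0.124
tcp [ 440.  -309.1  157.5] spout [ 378.2 -351.5  175.4] lean 0.4 head -146.4
angle now 36.64726257492421 r 77.78656560227722 head 36.23241531554686
[0.0011, 0.0023, 0.0025, 0.0046, 0.0006, -0.0007] mm 1 deg 0.4
t11.png 23 ang 71.95 dial y in sight (line fit) -5.1 pivot off 3.3 tip [ 544.8 -143.8] ang piv-centroid 70.14
s11.png 52 ang 69.81 dial y in sight (line fit) -0.2 pivot off -0.6 tip [ 549.  -143.8] ang piv-centroid 70.24
```

View pics/t11.png

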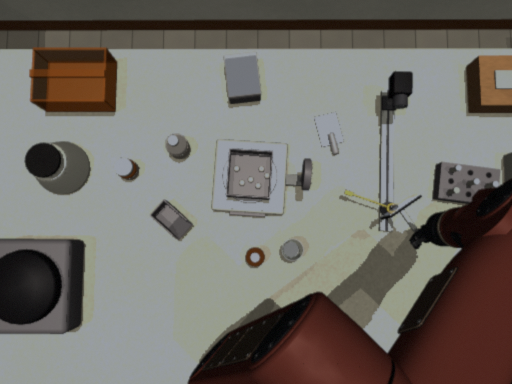

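View pics/s11.png

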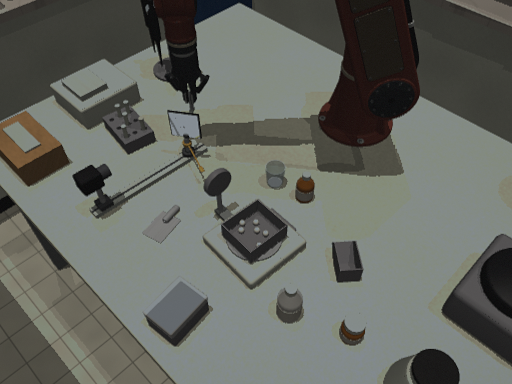

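The needle runs from (388,207) to (347,192), towards the dial at (306,174). The cup stands at (171,221), six balls are in the tub, and the bystanders look unmoved. Handing in.

```bash
python3 -c "
from cell import *
print(job_done()); s=read_state(); print(s['position'],s['width'],s['joint_velocities'].round(4))"
```

```text
the job is handed in; nothing more can be done
None
the job is handed in; nothing more can be done
```

I poured all six balls into the tub, stood the empty cup upright on the bench where it came from and let go of it. I then turned the mirror by its pin and handed the job in at about 18 s, with the fingers still holding the pin.

- **Balls and cup:** the last pictures show six balls in the tub, the cup standing clear of the gripper, and the bystanders where they were by eye. I did not measure the bystanders again.
- **Mirror:** the fitted needle line passes 0.2 mm from the dial centre in the scene camera and 5 mm in the top camera; the limit is 25 mm. The two fits disagree by about 2° (69.8° and 72.0°, with the dial at 69.9°). The top camera had only 23 needle pixels, and its line missed the pivot by 3 mm.
- **Grip on the pin:** the opening is about 11 mm on the 12 mm pin. The wrist reads about 3.5 N sideways, against roughly 2.3 N expected from the spring.
- **Not checked:** I did not compute the mirror's speed. The hand-in gave no verdict, and no state could be read after it.

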